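# Raise and lock the telescopic lamp mast of a print inspection stand

### The job

Take the inspection lamp's leaning mast by its orange knob, pull it all the way out and turn the knob one way or the other until the lock button clicks out through the hole in the tube, so that the lamp stays up by itself when you let go. Keep your hand off the lamp head, and leave the printed part on the plate and the other things on the desk where they are.

Things in the scene. Friction and masses are not known exactly. Their poses are not given: they have to be found in the camera images.
- stand: Fixed inspection stand: grey plate 240 x 150 x 12 mm with blue tape. Origin: centre of its underside, x along its length, z up. At the +x end a dark steel tube (outside diameter 32 mm, 150 mm long) rises from the point (90, 0, 12) mm and leans 35 degrees (0.61 rad) from vertical towards the stand's -x. The telescopic mast slides in it.
- knob_center (a point): Centre of the orange round knob on the mast's top end, diameter 40 mm, 42 mm long (21 mm either way along the mast). z axis: along the leaning mast, outwards (the way to pull); y: level, as the stand's y; x: the mast's upper side. The frame moves out with the mast but does not show the knob's turn. A black collar (diameter 38 mm) that carries the lamp begins 37 mm below this point.
- mast (a joint): How far the mast is out of the tube, in m: 0 fully in (its start), hard end stop at 0.091. It slides easily (drag about 1 N, a little more when pulled fast); its own weight (about 3 N) draws it back in if let go unlocked. Once locked it rests at 0.087 to 0.091 and firmly resists being pushed in.
- collar (a point): Centre of the black collar below the knob, on the mast's axis, axes as knob_center. Turning the knob turns the inner tube inside this collar; the lamp does not turn. The knob turns easily (under 0.1 N m), by at most 1.0 rad either way from the angle where the button meets the hole, with hard stops there. It starts at an unknown angle in that range, which cannot be seen.
- lock_hole (a point): Centre of the lock hole (12 x 12 mm) in the tube's upper side, 125 mm up the tube; axes as knob_center. A red spring button (9 mm) on the inner tube is hidden inside. With the mast at its end stop and the knob within 0.1 rad of the right angle it springs out, 5 mm proud of the tube. The knob then turns freely only 0.1 rad either way and resists beyond (0.15 N m at 0.2 rad, 0.4 N m at 0.3 rad).
- lamp: White disc lamp head, diameter 66 mm, 18 mm thick, square to the mast, on its under side (towards the stand's -x). Origin: its centre, 62 mm from the mast's axis and 47 mm below the knob's centre along the mast; axes as knob_center. Must not be touched by the robot.
- print_part_center (a point): Cream printed part, loose on the stand's plate under the lamp: 55 x 55 mm, 20 mm high. The point is its centre, half-way up. Leave it.
- pliers: Bystander: pliers with a red and a black handle, 165 mm long, lying on the dark cutting mat. Leave.
- tape_roll: Bystander: roll of blue tape lying flat, diameter 120 mm, 45 mm high. Leave.
- driver: Bystander: yellow-handled screwdriver lying on the desk, about 200 mm long. Leave.
- scraper: Bystander: flat scraper with wooden handle lying on the desk. Leave.
- gluestick: Bystander: upright glue stick with blue cap, diameter 32 mm, 100 mm high. Leave.
- spool: Bystander: filament spool lying flat, diameter 190 mm, 56 mm high. Leave.

How it is judged:
By the outcome, as a careful person would: the job done as asked, in the order asked, and still so for the second after the job is handed in, with the robot touching nothing.
It also fails if it takes over 58 s, if anything falls off the work surface, if the arm or the gripper's body presses on something with over 40 N, if the wrist force passes 120 N, or if a joint passes its speed limit or range.

### The arm

A 7-joint arm with a two-finger parallel gripper is mounted at the origin on the work surface. World frame = base frame: x ahead of the robot, y to its left, z up, the work surface at z = 0. Lengths are in m, angles in rad, forces in N, time in s.
With the tool pointing down it reaches from about 0.4 to 0.85 m from the base axis. Payload 10.4 kg.
Tool frame: the origin (TCP) lies at the very end of the fingers, on their centre line; the grasp point (between the pads) lies 19 mm behind it (grasp_offset is the distance from the TCP to the grasp point, in m); z points along the fingers, y is the line along which they close (so a half turn about z gives the same grasp; the last joint's range is limited). The gripper opens to 85 mm and grips with 20 to 120 N. Pads are 22 mm wide; open, the fingers measure 114 mm over their backs; the gripper's body (76 mm by 85 mm) begins 54 mm behind the grasp point. The pads swing forward as they close: fully open they stand 13 mm farther back than shut.
Start: joints at [-1.304, 0.332, -0.065, 1.46, 0.022, 1.35, -0.088], TCP at [0.179, 0.599, 0.231] pointing down, gripper open.
Joint ranges: [-2.6, 2.6], [-0.5, 2.12], [-1.47, 1.34], [0.16, 2.42], [-1.27, 4.41], [0.06, 2.06], [-2.6, 2.6]. Speed limits (rad/s): [2.22, 2.22, 2.79, 2.79, 3.14, 3.14, 3.14].

### API

Orientations are given as a unit quaternion [x, y, z, w].
In Python, from workcell import * gives the robot as it stands.
- The arm moves only by the tool jog_arm, never from a script. Its argument "plan" is a list of rows, each a list of 3 entries, a list of its own where there are three numbers: the turn, a rotation vector about the tool's x, y, z in rad, then the shift along the tool's x, y, z in m, then the finger opening in m, from 0 to 0.0854. A call has 1 to 8 rows; each row is the pose to reach, as a shift and turn from the pose commanded when the call began, along the tool's axes at that moment; what a row does not reach only later rows make up. A row lasts 1/12 s, in which the tool goes at most 41.7 mm and 7.16 degrees, less where a joint would pass 70% of its speed; a pose out of reach is approached as far as the arm can. A call with a gripper value outside its range is refused whole. The fingers move at their own pace and stop on an object; "force" is the grip in N (left out, the last holds). Time passes only in rows, so rows that repeat a pose let the fingers close. It gives the time, the measured TCP pose, the force, the opening and the grip force at its end, in the units of the state.
- get_obs(): the state, without advancing time (a new reading comes with each control period).
- camera(name): name is "scene" or "top" or "wrist"; returns a dict with "img" (480x640x3 uint8, red, green, blue), "mtx" (3x3 intrinsics, pixels), "extrinsics" (4x4, takes a point from camera to world coordinates). Camera axes: x right, y down, z forward; pixel columns grow to the right and rows downward; lengths in m; the calibration is good to about 2 mm. A picture is of the moment at which its call begins. There is no depth.
- hand_in(): hands the job in; it is judged then, once.
The state is a dict: "clock": time; "joint_pos": joint angles; "joint_velocities": joint speeds; "tau": joint torques, N m; "position": TCP position; "ee_rot": TCP orientation; "ft_force": force on the tool from outside, world axes, zero at the start; "torque": the same for the moment, N m; "grip_width": opening from 0.0 (shut) to 1.0 (fully open); "grasp_force": force on a finger pad.
Only numpy, scipy, OpenCV 4.12 (cv2) and the standard library are available. Lean on these libraries where they do the work, as an engineer would, in place of code of your own. Each camera call takes 0.05 s, during which the arm holds its last target. There are 200 camera calls.

## Working session

There is one attempt and no reset: what is moved stays moved. The work goes in short steps, Python scripts to look and compute and a tool call to move; the robot and the scene stay as the last step left them, time stands still between calls to the robot, and variables do not carry over. Pictures are saved under pics/ and viewed, at most 10 in all, crops included, and the job is handed in when it is done.

Besides the shell and the picture viewer there is one more tool, called after ">>>" as name(argument=value, ...), one argument or row to a line, values as JSON. jog_arm: Moves the arm, as the interface text tells. Its arguments: {"type":"object","properties":{"plan":{"type":"array"},"force":{"type":"number"}},"required":["plan"]}

```bash
mkdir -p pics; ls; python3 - <<'E'
from workcell import *
import cv2,numpy as np
for n in("scene","top"):
    c=camera(n);cv2.imwrite(f"pics/{n}0.png",c["img"][:,:,::-1]);np.savez(n+"0.npz",**c);print(n,c["mtx"].round(1).tolist(),c["extrinsics"].round(3).tolist())
print(get_obs())
E
```

```text
pics
scene [[532.9, 0.0, 318.4], [0.0, 532.9, 234.0], [0.0, 0.0, 1.0]] [[0.021, 0.739, -0.674, 1.489], [1.0, -0.007, 0.023, -0.02], [0.012, -0.674, -0.739, 1.184], [0.0, 0.0, 0.0, 1.0]]
top [[527.0, 0.0, 322.3], [0.0, 527.0, 241.0], [0.0, 0.0, 1.0]] [[-0.017, -0.988, 0.156, 0.339], [-1.0, 0.015, -0.01, -0.001], [0.007, -0.156, -0.988, 1.397], [0.0, 0.0, 0.0, 1.0]]
{'clock': 0.1, 'joint_pos': array([-1.30364263,  0.3328222 , -0.06471792,  1.46087629,  0.02155447,
        1.34989374, -0.08851284]), 'joint_velocities': array([-0.00063087, -0.00189514,  0.00089183, -0.00186362, -0.00020954,
        0.00122897,  0.0017293 ]), 'tau': array([ 1.62095159e-03, -6.26743340e+01,  4.91949962e-02, -3.92426956e+01,
        1.64344360e-02,  6.86668165e-03, -4.61880825e-05]), 'position': array([0.17845257, 0.5986223 , 0.23057803]), 'ee_rot': array([ 1.44363753e-01,  9.89524472e-01, -6.47240404e-04, -8.98310605e-05]), 'ft_force': array([ 0.24903385, -0.29945026, -0.45783095]), 'torque': array([ 0.01011619, -0.00609742,  0.02604009]), 'grasp_force': 0.0, 'grip_width': 1.0034973835256633}
```

View pics/scene0.png

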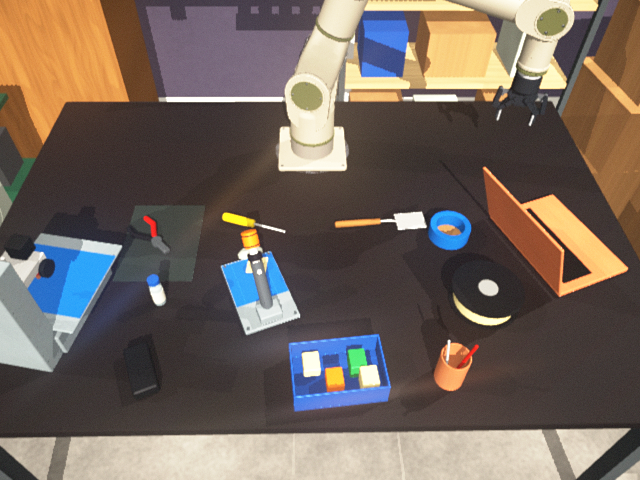

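View pics/top0.png

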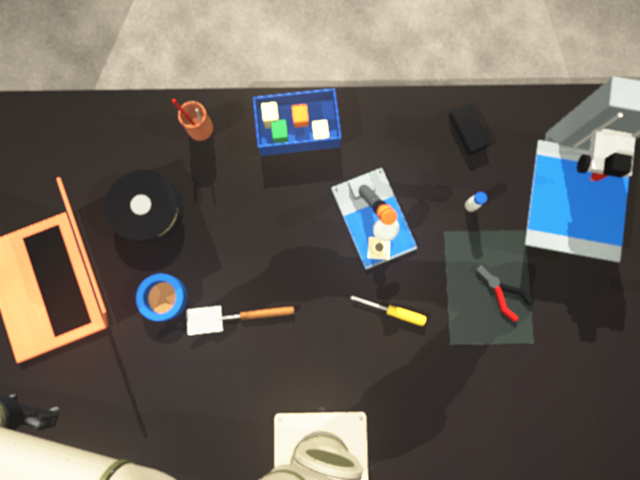

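The scene view shows the stand at about (260,290), with the orange knob at (250,238). In the top view the plate corners are near (332,185), (382,170), (416,247) and (368,267), with the knob at (388,214). The mast leans towards the robot. Next I measure these.

```bash
cat > h.py <<'E'
import numpy as np,cv2
def ray(c,uv):
    E=c["extrinsics"];d=E[:3,:3]@np.linalg.solve(c["mtx"],[uv[0],uv[1],1.]);return E[:3,3],d/np.linalg.norm(d)
def onz(c,uv,z):
    o,d=ray(c,uv);return o+d*(z-o[2])/d[2]
def cross(rs):
    A=sum(np.eye(3)-np.outer(d,d) for o,d in rs);b=sum((np.eye(3)-np.outer(d,d))@o for o,d in rs);p=np.linalg.solve(A,b)
    return p,[np.linalg.norm((np.eye(3)-np.outer(d,d))@(p-o)) for o,d in rs]
def proj(c,p):
    E=c["extrinsics"];q=c["mtx"]@(E[:3,:3].T@(np.asarray(p)-E[:3,3]));return q[:2]/q[2]
def blob(img,lo,hi,box):
    h=cv2.cvtColor(img,cv2.COLOR_RGB2HSV);m=cv2.inRange(h,np.array(lo),np.array(hi));k=np.zeros_like(m);x0,y0,x1,y1=box;k[y0:y1,x0:x1]=m[y0:y1,x0:x1]
    n,l,s,ce=cv2.connectedComponentsWithStats(k);i=1+s[1:,4].argmax();return ce[i],s[i],(l==i)
E
python3 - <<'E'
from h import *
T=dict(np.load("top0.npz"));S=dict(np.load("scene0.npz"))
r=[]
for c,b in((S,(230,220,275,262)),(T,(370,195,405,230))):
    ce,s,_=blob(c["img"],(5,150,120),(20,255,255),b);print(ce,s);r.append(ray(c,ce))
print("knob",cross(r))
# plate: bright pixels on dark desk
g=T["img"].max(2);k=np.zeros_like(g);k[160:275,325:425]=255*(g[160:275,325:425]>75)
n,l,s,ce=cv2.connectedComponentsWithStats(k);i=1+s[1:,4].argmax()
R=cv2.minAreaRect(np.argwhere(l==i)[:,::-1].astype(np.float32));P=cv2.boxPoints(R);print(P)
W=np.array([onz(T,p,.012) for p in P]);print(W.round(4).tolist(),"c",W.mean(0),[np.linalg.norm(W[i]-W[i-1]) for i in range(4)])
for a in range(2):
    e=(W[a]-W[a-1]);print(np.degrees(np.arctan2(e[1],e[0])))
cv2.imwrite("pics/crop1.png",cv2.resize(np.hstack([T["img"][150:280,315:435],S["img"][215:345,205:325]])[:,:,::-1],None,fx=3.2,fy=3.2,interpolation=2))
E
```

```text
[249.52147239 237.28834356] [240 229  20  20 163]
[385.98809524 214.26587302] [376 204  20  20 252]
knob (array([ 0.59076604, -0.16241834,  0.18859867]), [np.float64(0.0004436572140213222), np.float64(0.0004436572140213458)])
[[328.62073 186.44827]
 [382.2069  163.48276]
 [418.62073 248.44827]
 [365.03455 271.4138 ]]
[[0.7068, -0.0339, 0.012], [0.7691, -0.1813, 0.012], [0.5336, -0.2701, 0.012], [0.4746, -0.1257, 0.012]] c [ 0.62102487 -0.15277462  0.012     ] [np.float64(0.24969548965390212), np.float64(0.15999230078647936), np.float64(0.2517308272583844), np.float64(0.15596253434868712)]
21.56796510529913
-67.0870088472355
```

View pics/crop1.png

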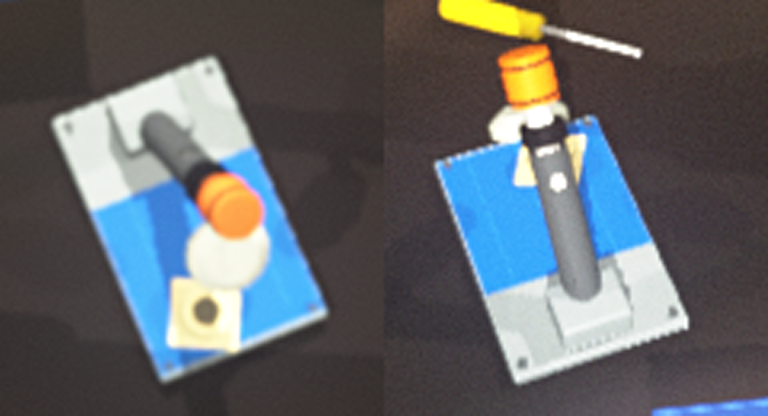

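The crop agrees with the model: the tube rises at the far end and the mast leans towards the robot and right. The measured knob fits the stand geometry within 3 mm. I will bring the tool in along the mast axis, so that pulling is tool -z and turning is about tool z.

```bash
cat >> h.py <<'E'
from scipy.spatial.transform import Rotation as Ro
yaw=np.radians(21.2);knob=np.array([.590,-.1635,.188])
Rs=Ro.from_euler('z',yaw).as_matrix();s,co=np.sin(np.radians(35)),np.cos(np.radians(35))
U=Rs@[-s,0,co];X=Rs@[co,0,s];Y=Rs[:,1]
a=np.radians(60)
yt=np.cos(a)*X-np.sin(a)*Y;zt=-U;RT=np.stack([np.cross(yt,zt),yt,zt],1)
def rel(o,p,R=RT):
    R0=Ro.from_quat(o["ee_rot"]);return (R0.inv()*Ro.from_matrix(R)).as_rotvec().round(3),(R0.inv().apply(p-o["position"])).round(4)
E
python3 - <<'E'
from h import *
from workcell import *
o=get_obs()
pre=knob+U*(.12-.016);mid=np.array([.36,.25,.36])
print(U,RT,pre);print(rel(o,pre),rel(o,mid))
E
```

```text
[-0.53475896 -0.20741933  0.81915204] [[ 0.48058426  0.69503354  0.53475896]
 [ 0.72270071 -0.65930334  0.20741933]
 [ 0.49673176  0.28678822 -0.81915204]] [ 0.53438507 -0.18507161  0.27319181]
(array([-0.716,  0.05 ,  1.888]), array([-0.565 , -0.6494, -0.0418])) (array([-0.716,  0.05 ,  1.888]), array([-0.2736, -0.2824, -0.1291]))
```

>>> jog_arm(
  plan=[
    [[0,0,0.1],[-0.03,-0.03,-0.04],0.0854],
    [[-0.05,0,0.2],[-0.06,-0.06,-0.08],0.0854],
    [[-0.1,0,0.35],[-0.09,-0.09,-0.12],0.07],
    [[-0.15,0,0.45],[-0.12,-0.12,-0.13],0.06],
    [[-0.2,0,0.55],[-0.15,-0.15,-0.13],0.06],
    [[-0.25,0,0.68],[-0.18,-0.18,-0.13],0.06],
    [[-0.3,0,0.8],[-0.21,-0.21,-0.13],0.06],
    [[-0.35,0.02,0.9],[-0.24,-0.24,-0.13],0.06],
  ],
)

```text
clock: 0.77
position: [0.3178, 0.3407, 0.3599]
ee_rot: [0.553, 0.816, 0.167, 0.015]
ft_force: [1.5, -0.3, 0.8]
grip_width: 0.706
grasp_force: 0.0
```

```bash
python3 - <<'E'
from h import *
from workcell import *
o=get_obs();pre=knob+U*(.14-.016)
print(o["clock"],o["joint_pos"].round(2),o["position"]);print(rel(o,pre))
E
```

```text
0.7667 [-1.08 -0.33  0.12  1.9   0.07  1.24 -0.6 ] [0.3177574  0.34070786 0.35989737]
(array([-0.368,  0.021,  0.996]), array([-0.5722, -0.0118, -0.0256]))
```

```bash
python3 - <<'E'
from h import *
from workcell import *
o=get_obs()
for p in ([.42,.25,.36],[.52,.1,.34],[.56,-.05,.32]): print(rel(o,np.array(p)))
E
```

```text
(array([-0.368,  0.021,  0.996]), array([-0.122 ,  0.0616, -0.0018]))
(array([-0.368,  0.021,  0.996]), array([-3.001e-01,  9.570e-02, -3.000e-04]))
(array([-0.368,  0.021,  0.996]), array([-0.455 ,  0.0759, -0.0112]))
```

>>> jog_arm(
  plan=[
    [[0,0,0.1],[-0.03,0.02,0],0.06],
    [[0,0,0.2],[-0.065,0.04,0],0.06],
    [[-0.05,0,0.3],[-0.1,0.055,0],0.06],
    [[-0.1,0,0.4],[-0.14,0.065,0],0.06],
    [[-0.15,0,0.5],[-0.18,0.073,0],0.06],
    [[-0.2,0,0.6],[-0.22,0.08,0],0.06],
    [[-0.25,0,0.7],[-0.26,0.088,0],0.06],
    [[-0.3,0,0.8],[-0.3,0.095,0],0.06],
  ],
)

```text
clock: 1.43
position: [0.5207, 0.1002, 0.3394]
ee_rot: [0.818, 0.504, 0.276, 0.03]
ft_force: [0.9, 0.7, 0.3]
grip_width: 0.702
grasp_force: 0.0
```

```bash
python3 - <<'E'
from h import *
from workcell import *
o=get_obs();pre=knob+U*(.14-.016)
print(o["clock"],o["joint_pos"].round(2),o["position"]);print(rel(o,pre),rel(o,np.array([.56,-.05,.33])))
E
```

```text
1.4333 [-0.76 -0.39  0.43  2.01  0.11  0.93 -0.82] [0.52070401 0.10015172 0.33939465]
(array([-0.06 ,  0.017,  0.198]), array([-0.2633,  0.128 , -0.0227])) (array([-0.06 ,  0.017,  0.198]), array([-0.1169,  0.1023, -0.0075]))
```

>>> jog_arm(
  plan=[
    [[0,0,0.04],[-0.03,0.02,0],0.06],
    [[0,0,0.08],[-0.065,0.04,0],0.06],
    [[-0.02,0,0.12],[-0.1,0.06,0],0.06],
    [[-0.03,0.01,0.16],[-0.135,0.08,0],0.06],
    [[-0.05,0.01,0.19],[-0.17,0.095,-0.01],0.06],
    [[-0.06,0.017,0.198],[-0.205,0.11,-0.02],0.06],
    [[-0.06,0.017,0.198],[-0.24,0.12,-0.022],0.06],
    [[-0.06,0.017,0.198],[-0.263,0.128,-0.023],0.06],
  ],
)

```text
clock: 2.1
position: [0.5233, -0.191, 0.29]
ee_rot: [0.86, 0.413, 0.299, 0.023]
ft_force: [-0.0, 1.1, 0.3]
grip_width: 0.702
grasp_force: 0.0
```

```bash
python3 - <<'E'
from h import *
from workcell import *
o=get_obs();pre=knob+U*(.14-.016)
print(o["clock"],o["joint_pos"].round(2),o["position"]);print(rel(o,pre))
c=camera("wrist");np.savez("w1.npz",**c);np.save("o1.npy",o["position"])
im=c["img"].copy();
q=proj(c,knob);print("pred knob",q,"top",proj(c,knob+.021*U))
try:
    ce,s,m=blob(im,(5,150,100),(20,255,255),(0,0,640,480));print(ce,s)
except Exception as e:print(e)
cv2.circle(im,tuple(int(v) for v in q),4,(0,255,0),1)
t=camera("top")["img"]
cv2.imwrite("pics/w1.png",im[:,:,::-1])
E
```

```text
2.1 [-0.74 -0.44  1.05  1.99 -0.02  0.91 -0.31] [ 0.52329635 -0.19103681  0.29004078]
(array([-0.001,  0.001,  0.002]), array([ 0.0013, -0.0011,  0.001 ]))
pred knob [318.6208099  231.72216341] top [318.50329326 239.23539689]
[340.11911357  38.11080332] [322   7  44  50 722]
```

View pics/w1.png

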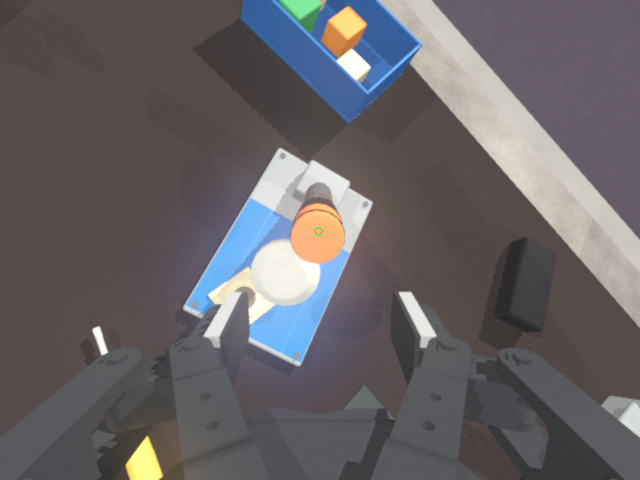

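The wrist view shows the knob's top face centred near (318,235). I predicted (318.5,239), which is about 3 mm off and across the closing line. I'll correct for that and check the mast's axis direction in this view.

```bash
python3 - <<'E'
from h import *
from workcell import *
c=dict(np.load("w1.npz"));h=cv2.cvtColor(c["img"],cv2.COLOR_RGB2HSV)
for v in(100,180,200,220):
    m=cv2.inRange(h,np.array((3,150,v)),np.array((22,255,255)));m[:195]=0;m[275:]=0;m[:,:280]=0;m[:,355:]=0
    ct=max(cv2.findContours(m,0,1)[0],key=cv2.contourArea);print(v,cv2.boundingRect(ct),cv2.fitEllipse(ct))
o,d=ray(c,(318,235));top=knob+.021*U;k=o+d*((top-o)@U)/(d@U)-.021*U
print(k,k-knob, "foot of tube pred",proj(c,k-.2156*U),"tube end",proj(c,k-.066*U))
print(rel(get_obs(),k-.016*U),rel(get_obs(),k+.075*U))
E
```

```text
Traceback (most recent call last):
ValueError: max() iterable argument is empty
```

```bash
python3 - <<'E'
from h import *
from workcell import *
c=dict(np.load("w1.npz"));h=cv2.cvtColor(c["img"],cv2.COLOR_RGB2HSV);print(h[235,318],h[212,318],h[209,305])
m=(cv2.inRange(h,np.array((0,140,100)),np.array((25,255,255))))
m[:195]=0;m[275:]=0;m[:,:280]=0;m[:,355:]=0
if m.any():
    ct=max(cv2.findContours(m,0,1)[0],key=cv2.contourArea);print(cv2.boundingRect(ct),cv2.fitEllipse(ct))
o,d=ray(c,(318,235));top=knob+.021*U;k=o+d*((top-o)@U)/(d@U)-.021*U
print(k,k-knob, "foot of tube pred",proj(c,k-.2156*U),"tube end",proj(c,k-.066*U))
print(rel(get_obs(),k-.016*U),rel(get_obs(),k+.075*U))
E
```

```text
[ 13 130 255] [ 18 124 255] [ 12 138 251]Traceback (most recent call last):
  File "<stdin>", line 7, in <module>
cv2.error: OpenCV(4.12.0) /io/opencv/modules/imgproc/src/shapedescr.cpp:361: error: (-201:Incorrect size of input array) There should be at least 5 points to fit the ellipse in function 'fitEllipseNoDirect'
```

```bash
python3 - <<'E'
from h import *
from workcell import *
c=dict(np.load("w1.npz"));h=cv2.cvtColor(c["img"],cv2.COLOR_RGB2HSV)
m=(cv2.inRange(h,np.array((5,90,100)),np.array((25,255,255))))
m[:195]=0;m[275:]=0;m[:,:280]=0;m[:,355:]=0
ct=max(cv2.findContours(m,0,1)[0],key=cv2.contourArea);print(cv2.boundingRect(ct))
o,d=ray(c,(318,235));top=knob+.021*U;k=o+d*((top-o)@U)/(d@U)-.021*U
print(k,k-knob, "foot of tube pred",proj(c,k-.2156*U),"tube end",proj(c,k-.066*U))
print(rel(get_obs(),k-.016*U),rel(get_obs(),k+.075*U))
E
```

```text
(291, 203, 54, 60)
[ 0.5912552  -0.16099631  0.18945338] [0.0012552  0.00250369 0.00145338] foot of tube pred [318.99597649 188.43519002] tube end [318.52104984 210.63939794]
(array([-0.001,  0.002, -0.001]), array([ 0.005 , -0.0017,  0.1409])) (array([-0.001,  0.002, -0.001]), array([ 0.0048, -0.0018,  0.0499]))
```

The predicted tube foot at (319,188) matches the image, so the axis direction is good. Now I descend along the axis.

>>> jog_arm(
  plan=[
    [[0,0,0],[0.002,-0.001,0.03],0.065],
    [[0,0,0],[0.004,-0.001,0.06],0.065],
    [[0,0,0],[0.005,-0.002,0.085],0.065],
    [[0,0,0],[0.005,-0.002,0.105],0.065],
    [[0,0,0],[0.005,-0.002,0.12],0.065],
    [[0,0,0],[0.005,-0.002,0.132],0.065],
    [[0,0,0],[0.005,-0.002,0.14],0.065],
    [[0,0,0],[0.005,-0.002,0.14],0.065],
  ],
  force=40,
)

```text
clock: 2.87
position: [0.6011, -0.1503, 0.1753]
ee_rot: [0.859, 0.417, 0.298, 0.022]
ft_force: [-0.3, 1.2, 0.9]
grip_width: 0.763
grasp_force: 0.0
```

```bash
python3 - <<'E'
from h import *
from workcell import *
o=get_obs();k=np.array([.5912,-.161,.1894]);print(o["joint_pos"].round(2),rel(o,k-.016*U))
c=camera("scene");cv2.imwrite("pics/s2.png",cv2.resize(c["img"][160:340,180:360],None,fx=3,fy=3)[:,:,::-1])
E
```

```text
[-0.73  0.22  1.25  2.03 -0.95  0.84  0.4 ] (array([-0.006,  0.002,  0.008]), array([-0.0055,  0.0041, -0.003 ]))
```

View pics/s2.png

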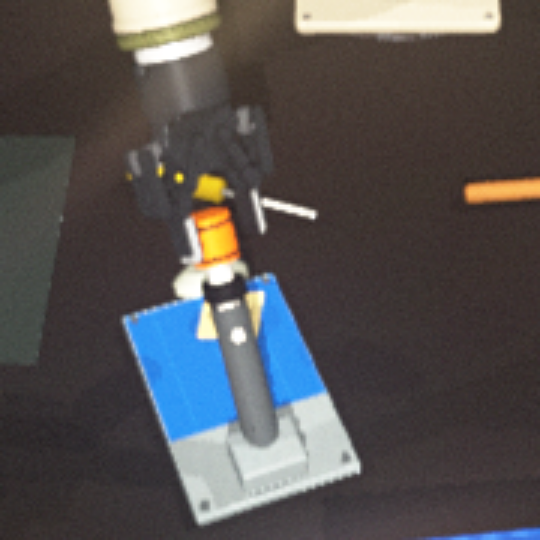

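The fingers straddle the knob with clear space on both sides, and the fingertips sit above the lamp. The measured pose is a few mm off, so I let it settle and correct.

>>> jog_arm(
  plan=[
    [[0,0,0],[0,0,0],0.065],
    [[0,0,0],[0,0,0],0.065],
  ],
)

```text
clock: 3.08
position: [0.5995, -0.153, 0.1779]
ee_rot: [0.859, 0.415, 0.298, 0.023]
ft_force: [-0.4, -1.1, -0.7]
grip_width: 0.762
grasp_force: 0.0
```

```bash
python3 - <<'E'
from h import *
from workcell import *
o=get_obs();k=np.array([.5912,-.161,.1894]);print(o["joint_pos"].round(2),rel(o,k-.016*U))
E
```

```text
[-0.73  0.21  1.25  2.03 -0.94  0.83  0.39] (array([-0.004,  0.002,  0.005]), array([-0.004 ,  0.0028,  0.0005]))
```

>>> jog_arm(
  plan=[
    [[0,0,0],[-0.003,0.002,0],0.065],
    [[0,0,0],[-0.003,0.002,0],0.05],
    [[0,0,0],[-0.003,0.002,0],0.035],
    [[0,0,0],[-0.003,0.002,0],0.03],
    [[0,0,0],[-0.003,0.002,0],0.03],
    [[0,0,0],[-0.003,0.002,0],0.03],
  ],
  force=40,
)

```text
clock: 3.58
position: [0.6, -0.1561, 0.178]
ee_rot: [0.859, 0.415, 0.3, 0.022]
ft_force: [-8.9, 0.5, 8.2]
grip_width: 0.466
grasp_force: 38.7
```

```bash
python3 - <<'E'
from h import *
from workcell import *
o=get_obs();k=np.array([.5912,-.161,.1894]);print(o["joint_pos"].round(2),rel(o,k-.016*U),o["ft_force"],o["torque"],o["grasp_force"],o["grip_width"]*.0854)
E
```

```text
[-0.71  0.22  1.25  2.03 -0.95  0.84  0.4 ] (array([-0.003, -0.001,  0.005]), array([-0.0022,  0.0004,  0.001 ])) [-8.94717553  0.48654766  8.17318967] [0.29510965 1.0138551  0.4316691 ] 38.744791746139526 0.039762179927396474
```

Gripped at 39.8 mm with 39 N. Now I pull along tool -z.

>>> jog_arm(
  plan=[
    [[0,0,0],[0,0,-0.006],0.03],
    [[0,0,0],[0,0,-0.012],0.03],
    [[0,0,0],[0,0,-0.018],0.03],
    [[0,0,0],[0,0,-0.024],0.03],
    [[0,0,0],[0,0,-0.03],0.03],
    [[0,0,0],[0,0,-0.036],0.03],
    [[0,0,0],[0,0,-0.042],0.03],
    [[0,0,0],[0,0,-0.048],0.03],
  ],
)

```text
clock: 4.25
position: [0.5746, -0.1657, 0.2167]
ee_rot: [0.859, 0.415, 0.299, 0.023]
ft_force: [4.6, 0.5, -7.4]
grip_width: 0.455
grasp_force: 41.3
```

```bash
cat > st.py <<'E'
from h import *
from workcell import *
o=get_obs();k=np.array([.5912,-.161,.1894]);r,t=rel(o,k-.016*U);R=Ro.from_quat(o["ee_rot"]).inv()
print(o["clock"],o["joint_pos"].round(2),"turn",(-r).round(3),"pos",(-t).round(4),"F",R.apply(o["ft_force"]).round(1),"M",R.apply(o["torque"]).round(2),o["grasp_force"],o["grip_width"]*.0854)
E
python3 st.py
```

```text
4.25 [-0.82 -0.07  1.27  2.03 -0.54  0.78  0.11] turn [ 0.003  0.001 -0.006] pos [ 0.0022 -0.0007 -0.0483] F [-1.1  0.8  8.6] M [-0.03 -0.56 -0.04] 41.31037652492523 0.03883566385708495
```

>>> jog_arm(
  plan=[
    [[0,0,0],[0,0,-0.006],0.03],
    [[0,0,0],[0,0,-0.012],0.03],
    [[0,0,0],[0,0,-0.018],0.03],
    [[0,0,0],[0,0,-0.024],0.03],
    [[0,0,0],[0,0,-0.03],0.03],
    [[0,0,0],[0,0,-0.035],0.03],
    [[0,0,0],[0,0,-0.039],0.03],
    [[0,0,0],[0,0,-0.042],0.03],
  ],
)

```text
clock: 4.92
position: [0.5521, -0.1745, 0.2513]
ee_rot: [0.859, 0.415, 0.299, 0.022]
ft_force: [4.0, 2.3, -4.4]
grip_width: 0.455
grasp_force: 41.5
```

```bash
python3 st.py
```

```text
4.9167 [-0.68 -0.22  1.08  2.01 -0.33  0.82 -0.07] turn [ 0.003  0.001 -0.006] pos [ 0.0022 -0.0008 -0.0904] F [1.4 0.  6.2] M [ 0.02 -0.09  0.03] 41.51981592178345 0.038863152106823506
```

>>> jog_arm(
  plan=[
    [[0,0,0],[0,0,-0.001],0.03],
    [[0,0,0],[0,0,-0.002],0.03],
    [[0,0,0],[0,0,-0.003],0.03],
    [[0,0,0],[0,0,-0.003],0.03],
  ],
  force=50,
)

```text
clock: 5.25
position: [0.5509, -0.1749, 0.2528]
ee_rot: [0.859, 0.415, 0.299, 0.023]
ft_force: [12.1, 3.1, -9.6]
grip_width: 0.454
grasp_force: 54.2
```

```bash
python3 st.py
```

```text
5.25 [-0.67 -0.22  1.07  2.01 -0.32  0.82 -0.07] turn [ 0.003 -0.001 -0.007] pos [ 0.002  -0.0009 -0.0924] F [ 3.3  3.7 14.9] M [-0.55  0.16  0.03] 54.23342406749725 0.038752765786376264
```

At the end stop, with 15 N on the tool. Now I turn slowly and watch for a moment about tool z.

>>> jog_arm(
  plan=[
    [[0,0,0.05],[0,0,0],0.03],
    [[0,0,0.1],[0,0,0],0.03],
    [[0,0,0.15],[0,0,0],0.03],
    [[0,0,0.2],[0,0,0],0.03],
    [[0,0,0.25],[0,0,0],0.03],
    [[0,0,0.3],[0,0,0],0.03],
    [[0,0,0.35],[0,0,0],0.03],
    [[0,0,0.35],[0,0,0],0.03],
  ],
)

```text
clock: 5.92
position: [0.5519, -0.1764, 0.2533]
ee_rot: [0.919, 0.257, 0.299, -0.028]
ft_force: [24.8, -2.6, -15.9]
grip_width: 0.452
grasp_force: 53.5
```

```bash
python3 st.py
```

```text
5.9167 [-0.6  -0.19  1.01  2.01 -0.37  0.83 -0.38] turn [-0.001 -0.002  0.347] pos [ 0.0019  0.0007 -0.0926] F [ 6.9 12.7 25.8] M [-2.15  1.11 -0.06] 53.45524549484253 0.0386011650270967
```

>>> jog_arm(
  plan=[
    [[0,0,0.05],[0.0005,0.001,0.0005],0.03],
    [[0,0,0.1],[0.0005,0.001,0.0005],0.03],
    [[0,0,0.15],[0.0005,0.001,0.0005],0.03],
    [[0,0,0.2],[0.0005,0.001,0.0005],0.03],
    [[0,0,0.25],[0.0005,0.001,0.0005],0.03],
    [[0,0,0.3],[0.0005,0.001,0.0005],0.03],
    [[0,0,0.3],[0.0005,0.001,0.0005],0.03],
  ],
)

```text
clock: 6.5
position: [0.5528, -0.1781, 0.2534]
ee_rot: [0.947, 0.117, 0.291, -0.072]
ft_force: [20.8, -6.0, -13.6]
grip_width: 0.453
grasp_force: 54.0
```

```bash
python3 st.py
```

```text
6.5 [-0.54 -0.16  0.98  2.   -0.41  0.84 -0.66] turn [-0.003 -0.002  0.648] pos [ 0.0025  0.0021 -0.0925] F [ 7.9 12.2 21.1] M [-2.03  1.21 -0.  ] 53.989686369895935 0.03866992214014654
```

>>> jog_arm(
  plan=[
    [[0,0,0.05],[0.0005,0.001,0],0.03],
    [[0,0,0.1],[0.0005,0.001,0],0.03],
    [[0,0,0.15],[0.0005,0.001,0],0.03],
    [[0,0,0.2],[0.0005,0.001,0],0.03],
    [[0,0,0.25],[0.0005,0.001,0],0.03],
    [[0,0,0.25],[0.0005,0.001,0],0.03],
  ],
)

```text
clock: 7.0
position: [0.5531, -0.1796, 0.2532]
ee_rot: [0.954, -0.003, 0.28, -0.107]
ft_force: [19.4, -8.9, -14.8]
grip_width: 0.454
grasp_force: 54.0
```

```bash
python3 st.py; python3 - <<'E'
from h import *
from workcell import *
k=np.array([.5912,-.161,.1894])
c=camera("scene");o=get_obs();q=proj(c,k-.09*U);print(q)
x,y=[int(v) for v in q];cv2.imwrite("pics/s3.png",cv2.resize(c["img"][y-60:y+60,x-60:x+60],None,fx=5,fy=5,interpolation=2)[:,:,::-1])
E
```

```text
7.0 [-0.51 -0.15  0.95  2.   -0.43  0.84 -0.89] turn [-0.004 -0.002  0.898] pos [ 0.0031  0.0029 -0.0925] F [ 9.1 12.8 20.7] M [-2.06  1.46 -0.08] 54.02825117111206 0.03876268825523558
[258.35376323 270.51104015]
```

View pics/s3.png

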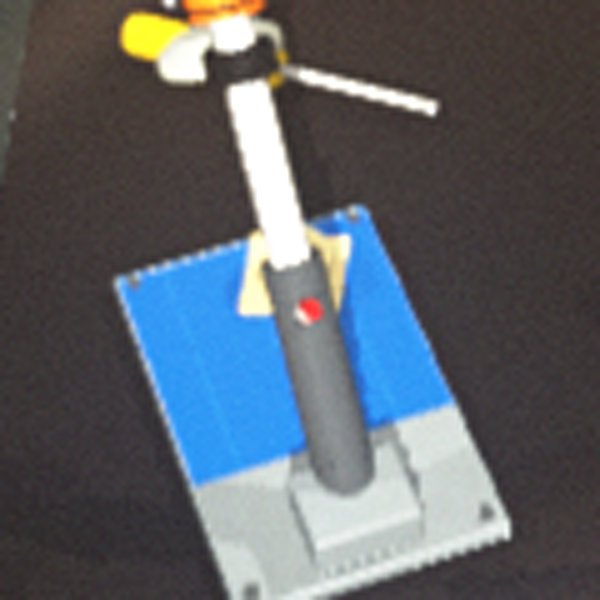

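The scene crop shows the red button at (309,310) in the hole, at its right side. It is entering from the right, so it needs a little more turn the same way.

>>> jog_arm(
  plan=[
    [[0,0,0.03],[0.0005,0.001,0],0.03],
    [[0,0,0.06],[0.0005,0.001,0],0.03],
    [[0,0,0.09],[0.0005,0.001,0],0.03],
    [[0,0,0.09],[0.0005,0.001,0],0.03],
  ],
)

```text
clock: 7.38
position: [0.5533, -0.1802, 0.2531]
ee_rot: [0.953, -0.045, 0.274, -0.12]
ft_force: [14.9, -7.5, -13.2]
grip_width: 0.456
grasp_force: 54.4
```

```bash
python3 st.py; python3 - <<'E'
from h import *
from workcell import *
c=camera("scene")["img"]
cv2.imwrite("pics/s4.png",cv2.resize(c[250:290,240:280],None,fx=12,fy=12,interpolation=2)[:,:,::-1])
E
```

```text
7.3833 [-0.49 -0.14  0.94  2.   -0.44  0.84 -0.97] turn [-0.003 -0.003  0.987] pos [ 0.0034  0.0032 -0.0924] F [ 6.9 10.3 17.3] M [-1.72  1.11 -0.09] 54.37401294708252 0.0389189091158099
```

View pics/s4.png

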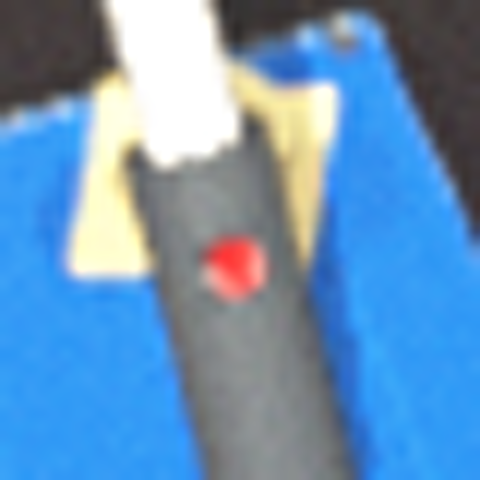

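The button is now centred in the hole at (237,268) in the crop. I'll test the lock by easing the mast back in by a few mm.

>>> jog_arm(
  plan=[
    [[0,0,0],[0,0,0.002],0.03],
    [[0,0,0],[0,0,0.004],0.03],
    [[0,0,0],[0,0,0.006],0.03],
    [[0,0,0],[0,0,0.008],0.03],
    [[0,0,0],[0,0,0.008],0.03],
  ],
)

```text
clock: 7.85
position: [0.5563, -0.1798, 0.2493]
ee_rot: [0.953, -0.045, 0.275, -0.122]
ft_force: [-34.4, -3.1, 32.1]
grip_width: 0.454
grasp_force: 60.7
```

```bash
python3 st.py
```

```text
7.85 [-0.5  -0.12  0.96  2.   -0.47  0.84 -0.94] turn [ 0.001 -0.     0.987] pos [ 0.004   0.0033 -0.0877] F [-12.2  -4.7 -45.3] M [ 0.81 -3.25 -0.05] 60.67378520965576 0.038792130789262635
```

It resists at 45 N after about 4 mm of free play, so the mast is locked. I back off the load, open the fingers and retreat along the axis.

>>> jog_arm(
  plan=[
    [[0,0,0],[0,0,-0.003],0.03],
    [[0,0,0],[0,0,-0.005],0.03],
    [[0,0,0],[0,0,-0.005],0.045],
    [[0,0,0],[0,0,-0.005],0.06],
    [[0,0,0],[0,0,-0.005],0.065],
    [[0,0,0],[0,0,-0.005],0.065],
    [[0,0,0],[0,0,-0.005],0.065],
  ],
)

```text
clock: 8.43
position: [0.5544, -0.1771, 0.2508]
ee_rot: [0.953, -0.043, 0.274, -0.122]
ft_force: [-0.6, -0.2, 0.3]
grip_width: 0.761
grasp_force: 0.0
```

```bash
python3 st.py
```

```text
8.4333 [-0.5  -0.13  0.94  2.   -0.45  0.84 -0.96] turn [ 0.003 -0.003  0.984] pos [ 0.0026  0.0004 -0.0893] F [-0.3  0.1 -0.6] M [-0.31 -0.54 -0.  ] 0.0 0.06503150852564306
```

>>> jog_arm(
  plan=[
    [[0,0,0],[0,0,-0.006],0.065],
    [[0,0,0],[0,0,-0.014],0.065],
    [[0,0,0],[0,0,-0.024],0.065],
    [[0,0,0],[0,0,-0.034],0.065],
    [[0,0,0],[0,0,-0.044],0.065],
    [[0,0,0],[0,0,-0.054],0.065],
    [[0,0,0],[0,0,-0.062],0.065],
    [[0,0,0],[0,0,-0.062],0.065],
  ],
)

```text
clock: 9.1
position: [0.5212, -0.1914, 0.3039]
ee_rot: [0.953, -0.043, 0.275, -0.122]
ft_force: [0.4, -1.5, 0.3]
grip_width: 0.762
grasp_force: 0.0
```

```bash
python3 st.py; python3 - <<'E'
from h import *
from workcell import *
c=camera("scene")["img"]
cv2.imwrite("pics/s5.png",cv2.resize(c[150:350,180:380],None,fx=3,fy=3,interpolation=2)[:,:,::-1])
E
```

```text
9.1 [-0.42 -0.27  0.85  1.96 -0.29  0.95 -1.08] turn [0.001 0.    0.985] pos [ 0.0042  0.0012 -0.1536] F [ 0.7  1.3 -0.3] M [-0.23 -0.54 -0.04] 0.0 0.0650378189963509
```

View pics/s5.png

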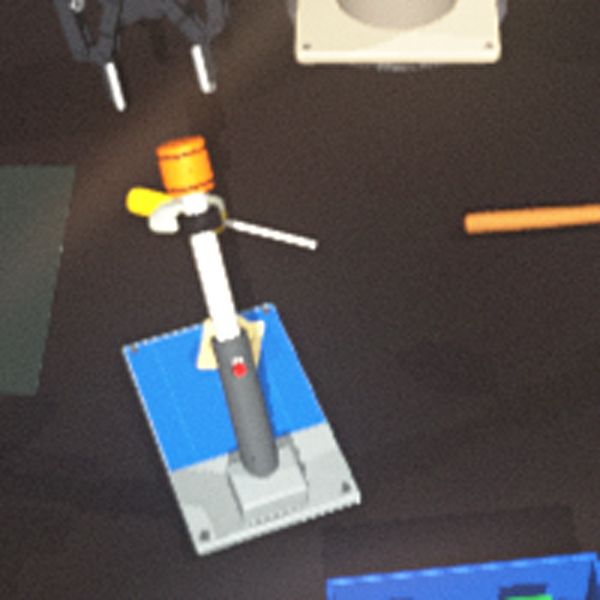

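The mast stays out by itself with the red button in the hole at (238,368). The gripper is clear and nothing else has moved.

```bash
python3 -c "
from workcell import *
print(hand_in())"
```

```text
the job is handed in; nothing more can be done
None
```

The mast is pulled fully out and locked with the button through the hole; it resisted a 45 N push-in test and stayed up after I let go, the lamp head and other things were left alone, and the job is handed in.

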